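# Tamp the stuck tablets down the dispensary tube

### The arm

A 6-joint arm with a two-finger parallel gripper is mounted at the origin on the work surface. World frame = base frame: x ahead of the robot, y to its left, z up, the work surface at z = 0. Lengths are in m, angles in rad, forces in N, time in s.
With the tool pointing down it reaches from about 0.35 to 0.875 m from the base axis. Payload 4.2 kg.
Tool frame: the origin (TCP) lies midway between the tips of the shut fingers; the grasp point (between the pads) lies 19 mm behind it; z points along the fingers, y is the direction in which the jaws open and shut (so a half turn about z gives the same grasp; the last joint's range is limited). The gripper opens to 87 mm and grips with 3 to 60 N. Pads are 19 mm wide; open, the fingers measure 117 mm over their backs; the gripper's body (75 mm by 190 mm) begins 51 mm behind the grasp point.
Start: joints at [1.386, 0.385, 0.008, 0, -1.194, -0.259], TCP at [0.268, 0.564, 0.223] pointing down, gripper open.
Joint ranges: [-3.14, 3.14], [-1.21, 2.06], [-1.07, 1.41], [-3.16, 2.05], [-2.99, -0.16], [-3.1, 3.1]. Speed limits (rad/s): [2.79, 2.79, 3.14, 3.14, 3.14, 3.14].

### API

Orientations are given as a unit quaternion [w, x, y, z].
In Python, from bench import manip, imaging gives the robot as it stands.
- The arm moves only by the tool carry_out, never from a script. Its argument "moves" is a list of rows, each a list of 7 numbers: the shift along the tool's x, y, z in mm, then the turn, a rotation vector about the tool's x, y, z in degrees, then the opening in per cent of the stroke, from 0 (shut) to 100 (fully open). In form: [[x, y, z, ax, ay, az, jaw], ...]. A call has exactly 5 rows; each row shifts and turns the pose as measured when the row begins, along the tool's axes as they then stand; what a row does not reach is not made up. A row lasts 1/10 s, in which the tool goes at most 50 mm and 8.59 degrees, less where a joint would pass 70% of its speed; a pose out of reach is approached as far as the arm can. A call is refused whole if a number of a shift passes 50 or a number of a turn 8.59, either way. A call with a gripper value outside its range is refused whole. The fingers move at their own pace and stop on an object; "grip_force" is the grip in N (left out, the last holds). Time passes only in rows, so rows that do not move let the fingers close, or fill a call up. It gives the time, the measured TCP pose, the force and the opening at its end, in the units of the state.
- manip.state(): the state, without advancing time (a new reading comes with each control period).
- imaging.get_image(name): name is "side" or "top"; returns (picture, depth): 420x560x3 uint8, blue, green, red; 420x560 float32, m along the optical axis (not along the pixel's ray), 0 where there is no reading.
- imaging.camera_params(name): a dict with "vfov" (degrees; the focal length in pixels is half the picture's height over the tangent of half this angle, whatever the lens; pixels are square), "cx", "cy" (the principal point, pixels), "rvec" (rotation vector, rad) and "tvec" (3), from world to camera coordinates, as OpenCV has them. Camera axes: x right, y down, z forward; pixel columns grow to the right and rows downward; lengths in m; the calibration is good to about 2 mm. A picture is of the moment at which its call begins. camera_params takes no time and is no camera call.
- manip.job_done(): hands the job in, once; it reports no verdict.
Trained networks look in the newest picture that a camera, given by its name, has taken for a name from the list of things; names that differ only in an ending like _2 or _b are one class to them, and where a whole thing is asked for, a point or a joint stands for the part that bears it (a point fixed in the world has none). Each returns a list of dicts, best first, with "confidence" (0 to 1); they miss things now and then, are a little off and sometimes report something else, mostly with a low value. They report only what shows in the picture. A call takes as long as a camera call. They do not tell look-alikes from the thing itself.
- imaging.boxes_of(camera, target): "xyz" ([x, y, z] in m, in world coordinates, good to about 4 mm: the middle of the surface that is visible of it).
- imaging.masks_of(camera, target): "pixels" (420x560 bool, what is visible of it).
- imaging.landmark_of(camera, target): "xyz" ([x, y, z] in m, in world coordinates, good to about 4 mm: a listed point, or the origin of a listed thing).
The state is a dict: "time_s": time; "joint_pos": joint angles; "qvel": joint speeds; "tau": joint torques, N m; "tcp_pos": TCP position; "eef_rot": TCP orientation; "ft_force": force on the tool from outside, world axes, zero at the start; "ft_torque": the same for the moment, N m; "opening": finger opening in m.
Only numpy, scipy, OpenCV 4.12 (cv2) and the standard library are available. Lean on these libraries where they do the work, as an engineer would, in place of code of your own. Each camera call takes 0.05 s, during which the arm holds its last target.

### The job

The three brown tablets have stuck part-way down the clear tube on the green base. Take the tamper out of its wooden holder by the black grip, push the tablets down that tube with it until they bottom out and press them firmly home, then let go and leave the tamper standing in the tube as its stopper, without knocking over the white pestle.

Things in the scene. Friction and masses are not known exactly. Their poses are not given: they have to be found in the camera images.
- tamper_grip (a point): Centre of the black grip (26 mm across, 50 tall) of the upright loose tamper, 120 g; z up its axis. Steel collar 44 mm across, 25 to 31 mm below the point; then a 20 mm shaft, its foot 112 mm below the point. It hangs by the collar on a fixed wooden block (75 x 75, 90 high), the shaft in a hole 28 mm wide: lift it 85 mm or more straight up to clear.
- tube_mouth (a point): Centre of the mouth, level with the rim, of the fixed clear tube on the GREEN round base (84 mm across); 125 mm above the counter, z up. Funnel mouth 46 mm wide, narrowing over 19 mm to a bore of 30 mm; floor 105 mm below the rim. A like tube on a WHITE base, ivory tablets already at its bottom, is a bystander; the two may swap places.
- tablets (a joint): How far down (m) the column of three brown tablets (28 mm across, 36 tall) has gone in the green-based tube: starts at 0 to 0.02; 0.045 is home on the floor. Its top is 24 mm + this value below the rim. It slides under about 3 N and stays where left; home is a hard stop: 12 to 20 N there is firm. With the tamper's foot on it when home, tamper_grip is 43 mm above tube_mouth.
- pestle_center (a point): Half-way up a white ceramic pestle standing loose on its wide round foot on the counter, 46 mm across the foot, 100 mm tall: a bystander, too wide for the tube.
Not all that is in view belongs to the job. There is more than one size of the part that bears tamper_grip; the job needs the largest.

How it is judged:
By the outcome, as a careful person would: the job done as asked, in the order asked, and still so for the second after the job is handed in, with the robot touching nothing.
It also fails if it takes over 42 s, if anything falls off the work surface, if the arm or the gripper's body presses on something with over 40 N, if the wrist force passes 120 N, or if a joint passes its speed limit or range.

## Working session

There is one attempt and no reset: what is moved stays moved. The work goes in short steps, Python scripts to look and compute and a tool call to move; the robot and the scene stay as the last step left them, time stands still between calls to the robot, and variables do not carry over. Pictures are saved under pics/ and viewed, and the job is handed in when it is done.

Besides the shell and the picture viewer there is one more tool, called after "Request:" in YAML: its name, and indented under it one key for each argument. carry_out: Moves the arm, as the interface text tells. Its arguments: {"type":"object","properties":{"moves":{"type":"array","items":{"type":"array","items":{"type":"number"}}},"grip_force":{"type":"number"}},"required":["moves"]}

```bash
mkdir -p pics; ls; cat > h.py <<'E'
import numpy as np, cv2
from bench import manip, imaging
def snap(n,f):
    p,d=imaging.get_image(n); cv2.imwrite('pics/'+f,p); np.save('pics/'+f[:-4]+'_d.npy',d); return p,d
def cam(n):
    c=imaging.camera_params(n); f=210/np.tan(np.radians(c['vfov'])/2)
    R=cv2.Rodrigues(np.array(c['rvec'],float))[0]; return f,c['cx'],c['cy'],R,np.array(c['tvec'],float)
def unproj(n,u,v,z):
    f,cx,cy,R,t=cam(n); return R.T@(np.array([(u-cx)/f*z,(v-cy)/f*z,z])-t)
def ray_z(n,u,v,Z):
    f,cx,cy,R,t=cam(n); o=-R.T@t; d=R.T@np.array([(u-cx)/f,(v-cy)/f,1]); return o+d*(Z-o[2])/d[2]
def proj(n,P):
    f,cx,cy,R,t=cam(n); q=R@np.array(P,float)+t; return q[0]/q[2]*f+cx,q[1]/q[2]*f+cy
E
python3 - <<'E'
from h import *
np.set_printoptions(precision=4,suppress=True)
for c in('side','top'):
    snap(c,c+'0.png'); f,cx,cy,R,t=cam(c); print(c,f,cx,cy,-R.T@t,R[2], imaging.camera_params(c))
    for t in('tamper_grip','tube_mouth','pestle_center'):
        print(t,[(np.round(x['xyz'],4).tolist(),round(x['confidence'],2)) for x in imaging.landmark_of(c,t)])
    print('tablets',[(np.round(x['xyz'],4).tolist(),round(x['confidence'],2)) for x in imaging.boxes_of(c,'tablets')])
s=manip.state();print(s)
E
```

```text
pics
side 379.1116997702166 287.5502457237632 207.51777242099593 [ 0.2872 -0.518   0.6142] [ 0.3766  0.616  -0.6919] {'vfov': 57.966456973722735, 'cx': 287.5502457237632, 'cy': 207.51777242099593, 'rvec': array([ 2.2656, -0.6299,  0.2749]), 'tvec': array([-0.5167,  0.238 ,  0.6359])}
tamper_grip [([0.5098, -0.3689, 0.0835], 0.88), ([0.5093, -0.178, 0.0842], 0.73), ([0.4985, -0.2737, 0.1241], 0.7)]
tube_mouth [([0.5478, 0.0691, 0.122], 0.71)]
pestle_center [([0.6306, -0.0374, 0.0485], 0.73)]
tablets []
top 458.4123494486201 278.5290987906627 207.19012984531707 [ 0.4884 -0.0728  0.933 ] [ 0.0993  0.006  -0.995 ] {'vfov': 49.22530050320135, 'cx': 278.5290987906627, 'cy': 207.19012984531707, 'rvec': array([ 2.1687, -2.1665,  0.1014]), 'tvec': array([-0.068 ,  0.5786,  0.8803])}
tamper_grip [([0.493, -0.2782, 0.1206], 0.96), ([0.5116, -0.1832, 0.0957], 0.57), ([0.5109, -0.3651, 0.085], 0.52)]
tube_mouth [([0.5469, 0.0639, 0.1261], 0.92)]
pestle_center [([0.6268, -0.0374, 0.0484], 0.68)]
tablets [([0.5513, 0.0676, 0.0961], 0.45)]
{'time_s': 0.5, 'joint_pos': array([ 1.3856,  0.3848,  0.0078, -0.0001, -1.194 , -0.2586]), 'qvel': array([-0.0004, -0.0004,  0.0002,  0.0009,  0.001 , -0.0011]), 'tau': array([  0.0003, -39.0073,  18.7447,   4.2208,   0.015 ,  -0.    ]), 'tcp_pos': array([0.2683, 0.5644, 0.2225]), 'eef_rot': array([ 0.0001,  0.9755, -0.2201, -0.    ]), 'ft_force': array([-0.295 ,  0.5255, -0.4553]), 'ft_torque': array([ 0.0025, -0.0595,  0.0336]), 'opening': 0.08688119131882097}
```

View pics/side0.png

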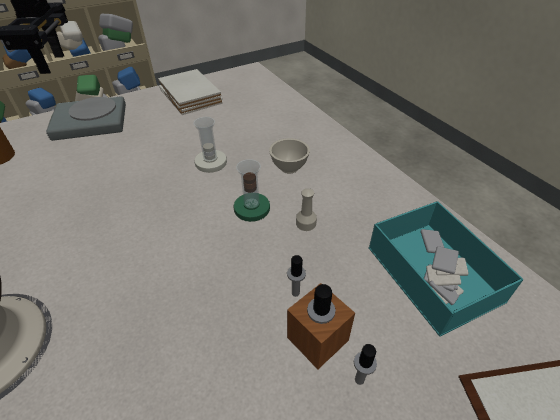

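View pics/top0.png

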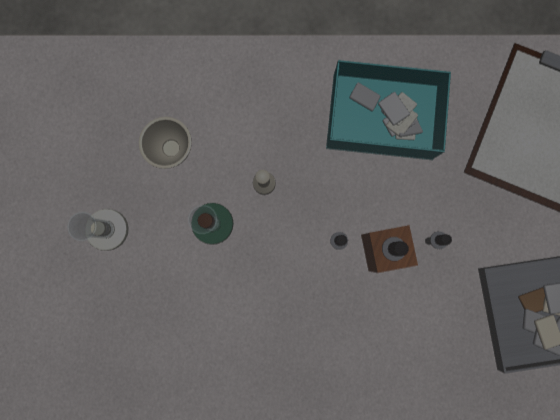

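The side view shows the large tamper in the wooden block (grip at 322,297) and small tampers on either side of it (296,266 and 368,356). It also shows the green-based tube with brown tablets (250,180), the white-based tube (207,140) and the pestle (307,208). The top view agrees. I'll refine the two key points next.

```bash
python3 - <<'E'
from h import *
np.set_printoptions(precision=4,suppress=True)
for c in('side','top'):
    p=cv2.imread(f'pics/{c}0.png'); d=np.load(f'pics/{c}0_d.npy')
    # grip dark pixels
    for tgt in('tamper_grip',):
        for m in imaging.masks_of(c,tgt)[:3]:
            M=m['pixels']; v,u=np.nonzero(M&(d>0)); P=np.array([unproj(c,a,b,d[b,a]) for a,b in zip(u,v)])
            dark=p[v,u].max(1)<45
            for nm,Q in(('all',P),('dark',P[dark])):
                print(c,m['confidence'],nm,len(Q),Q.min(0),Q.max(0),np.median(Q,0))
            top=P[P[:,2]>.140]
            if len(top): print(' top',len(top),(top.min(0)+top.max(0))/2,top.mean(0))
    # green base
    hsv=cv2.cvtColor(p,cv2.COLOR_BGR2HSV)
    g=((hsv[...,0]>55)&(hsv[...,0]<85)&(hsv[...,1]>90)).astype(np.uint8)
    x0=(150,120) if c=='top' else (200,150)
    G=np.zeros_like(g); r=(slice(190,260),slice(180,245)) if c=='top' else (slice(185,225),slice(225,280)); G[r]=g[r]
    v,u=np.nonzero(G); h=cv2.convexHull(np.stack([u,v],1).astype(np.int32)); e=cv2.fitEllipse(h); print('base ell',e)
    for Z in(.0,.01,.02): print(Z,ray_z(c,*e[0],Z))
    big=cv2.resize(p[r[0].start-60:r[0].stop+10,r[1].start-20:r[1].stop+20],None,fx=6 if c=='top' else 6,fy=6,interpolation=cv2.INTER_CUBIC)
    big=np.clip(big.astype(float)*(2 if c=='top' else 1.3),0,255).astype(np.uint8)
    cv2.imwrite(f'pics/z_{c}.png',big); print(big.shape,r[1].start-20,r[0].start-60)
E
```

```text
side 0.82 all 493 [ 0.4945 -0.1981 -0.0014] [ 0.5588 -0.1193  0.1079] [ 0.5077 -0.1863  0.0679]
side 0.82 dark 209 [ 0.5012 -0.1912  0.0696] [ 0.5194 -0.1732  0.1079] [ 0.5077 -0.1866  0.0968]
side 0.76 all 802 [ 0.4742 -0.2984  0.0885] [ 0.5166 -0.2555  0.1482] [ 0.4898 -0.2838  0.112 ]
side 0.76 dark 470 [ 0.4831 -0.2903  0.0975] [ 0.508  -0.2658  0.1482] [ 0.4911 -0.2831  0.1374]
 top 225 [ 0.4958 -0.2779  0.1441] [ 0.4945 -0.2785  0.1454]
side 0.72 all 632 [ 0.496  -0.3852 -0.0007] [ 0.5284 -0.3464  0.1081] [ 0.5073 -0.3727  0.0683]
side 0.72 dark 295 [ 0.5027 -0.3787  0.0682] [ 0.5213 -0.36    0.1081] [ 0.5081 -0.3718  0.1017]
base ell ((251.4248046875, 206.57904052734375), (28.13760757446289, 35.614803314208984), 85.6571273803711)
0.0 [0.5504 0.0751 0.    ]
0.01 [0.5461 0.0654 0.01  ]
0.02 [0.5418 0.0557 0.02  ]
(660, 570, 3) 205 125
top 0.96 all 456 [ 0.4759 -0.2919  0.0931] [ 0.5176 -0.2556  0.1496] [ 0.4964 -0.2708  0.1102]
top 0.96 dark 230 [ 0.4851 -0.2878  0.1046] [ 0.5082 -0.2637  0.1496] [ 0.497  -0.272   0.1458]
 top 171 [ 0.4954 -0.2759  0.1448] [ 0.4963 -0.2757  0.1463]
top 0.76 all 277 [ 0.498  -0.3807  0.0121] [ 0.528  -0.3522  0.1085] [ 0.5124 -0.3631  0.0784]
top 0.76 dark 144 [ 0.5047 -0.3777  0.0141] [ 0.5218 -0.3594  0.1085] [ 0.5137 -0.363   0.1045]
top 0.75 all 261 [ 0.4959 -0.2061 -0.0027] [ 0.5309 -0.1647  0.1097] [ 0.5109 -0.1785  0.0689]
top 0.75 dark 94 [ 0.5045 -0.1898  0.08  ] [ 0.5207 -0.1715  0.1097] [ 0.5117 -0.1794  0.1054]Traceback (most recent call last):
  File "<stdin>", line 19, in <module>
cv2.error: OpenCV(4.12.0) /io/opencv/modules/imgproc/src/shapedescr.cpp:356: error: (-215:Assertion failed) n >= 0 && (depth == CV_32F || depth == CV_32S) in function 'fitEllipseNoDirect'
```

```bash
python3 - <<'E'
from h import *
np.set_printoptions(precision=4,suppress=True)
c='top';p=cv2.imread(f'pics/{c}0.png'); d=np.load(f'pics/{c}0_d.npy')
hsv=cv2.cvtColor(p,cv2.COLOR_BGR2HSV); print(hsv[235,215],hsv[100,350],hsv[260,260], d[235,215], unproj(c,215,235,d[235,215]))
G=np.zeros(p.shape[:2],np.uint8); r=(slice(195,250),slice(185,240)); G[r]=((hsv[...,0]>50)&(hsv[...,0]<95)&(hsv[...,1]>60))[r]
v,u=np.nonzero(G); print(len(u)); h=cv2.convexHull(np.stack([u,v],1).astype(np.int32)); e=cv2.fitEllipse(h); print(e)
for Z in(0,.01,.015,.02): print(ray_z(c,*e[0],Z))
big=np.clip(cv2.resize(p[185:260,170:250],None,fx=7,fy=7,interpolation=cv2.INTER_CUBIC).astype(float)*2.2,0,255).astype(np.uint8)
big=big.copy()
P=(0.547,0.066)
def ring(img,c,P,z,r,u0,v0,k,col):
    pts=np.array([proj(c,(P[0]+r*np.cos(a),P[1]+r*np.sin(a),z)) for a in np.linspace(0,6.283,60)])
    cv2.polylines(img,[np.round((pts-[u0,v0]+.5)*k).astype(np.int32)],True,col,1)
for z,rr in((.125,.023),(.02,.042),(.012,.042)): ring(big,c,P,z,rr,170,185,7,(0,0,255))
cv2.imwrite('pics/zt.png',big)
p=cv2.imread('pics/side0.png'); b=np.clip(cv2.resize(p[150:225,215:290],None,fx=7,fy=7,interpolation=cv2.INTER_CUBIC).astype(float)*1.4,0,255).astype(np.uint8).copy()
for z,rr in((.125,.023),(.02,.042),(.012,.042)): ring(b,'side',P,z,rr,215,150,7,(0,0,255))
cv2.imwrite('pics/zs.png',b)
E
```

```text
[75 78 65] [ 91 105 104] [  0   7 105] 0.91663325 [0.5239 0.0596 0.0161]
670
((212.1944122314453, 223.20358276367188), (38.896278381347656, 40.03066635131836), 42.074283599853516)
[0.5486 0.068  0.    ]
[0.5479 0.0665 0.01  ]
[0.5476 0.0658 0.015 ]
[0.5473 0.065  0.02  ]
```

View pics/zt.png

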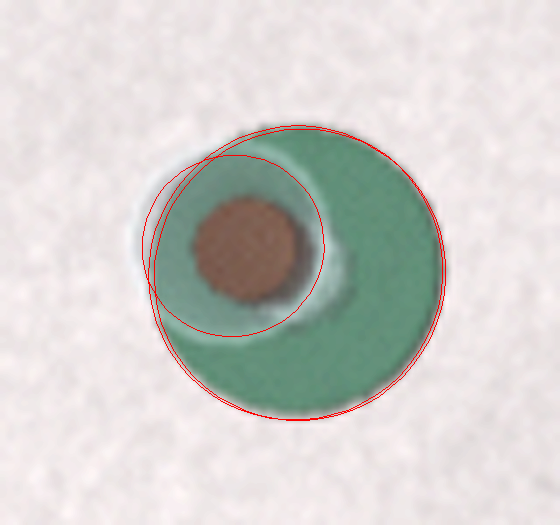

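View pics/zs.png

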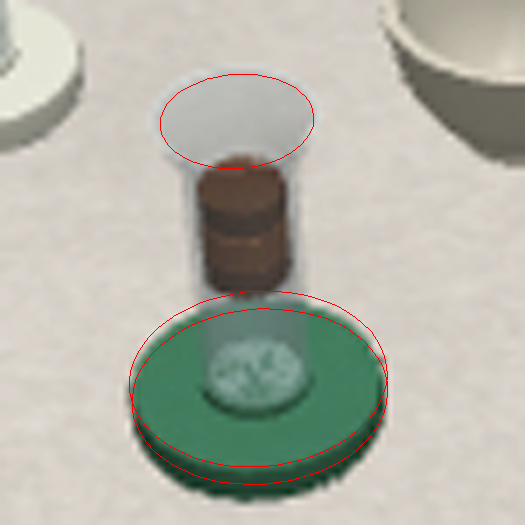

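Request:
carry_out:
  moves:
    - [29,34,0,0,0,-8.5,100]
    - [24,38,0,0,0,-8.5,100]
    - [18,41,0,0,0,-8.4,100]
    - [12,43,0,0,0,0,100]
    - [12,43,0,0,0,0,100]

```text
time_s: 1.1
tcp_pos: [0.3292, 0.3471, 0.2207]
eef_rot: [-0.0, 1.0, 0.008, 0.001]
ft_force: [0.6, 0.2, -0.3]
opening: 0.0871
```

Request:
carry_out:
  moves:
    - [12,48,0,0,0,0,100]
    - [12,48,0,0,0,0,100]
    - [12,48,0,0,0,0,100]
    - [12,48,0,0,0,0,100]
    - [12,48,0,0,0,0,100]

```text
time_s: 1.6
tcp_pos: [0.3926, 0.1052, 0.2224]
eef_rot: [-0.002, 1.0, 0.011, 0.003]
ft_force: [0.7, 0.6, 0.1]
opening: 0.0872
```

Request:
carry_out:
  moves:
    - [14,48,0,0,0,0,100]
    - [14,48,0,0,0,0,100]
    - [14,48,0,0,0,0,100]
    - [14,48,0,0,0,0,100]
    - [14,48,0,0,0,0,100]

```text
time_s: 2.1
tcp_pos: [0.4663, -0.1342, 0.2249]
eef_rot: [-0.003, 1.0, 0.012, 0.007]
ft_force: [0.7, 1.2, 0.1]
opening: 0.087
```

Request:
carry_out:
  moves:
    - [8,42,0,-0.3,-0.8,1.4,100]
    - [8,42,0,0,0,0,100]
    - [8,40,0,0,0,0,100]
    - [5,18,0,0,0,0,100]
    - [0,0,0,0,0,0,100]

```text
time_s: 2.6
tcp_pos: [0.4972, -0.2885, 0.2243]
eef_rot: [0.0, 1.0, -0.005, 0.001]
ft_force: [-0.4, 0.1, -0.2]
opening: 0.087
```

Request:
carry_out:
  moves:
    - [-1.5,-11.5,0,0,0,-0.6,100]
    - [0,0,0,0,0,0,100]
    - [0,0,20,0,0,0,100]
    - [0,0,15,0,0,0,100]
    - [0,0,0,0,0,0,100]

```text
time_s: 3.1
tcp_pos: [0.4954, -0.2714, 0.1902]
eef_rot: [0.0, 1.0, 0.003, 0.002]
ft_force: [-0.3, -0.1, 0.6]
opening: 0.0871
```

```bash
python3 - <<'E'
from h import *
snap('side','s1.png'); print(manip.state()['tcp_pos'])
E
```

```text
[ 0.49596693 -0.27170715  0.19129922]
```

View pics/s1.png

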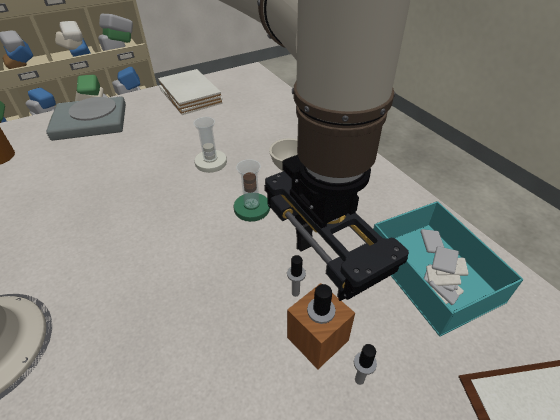

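The side view shows the open gripper above the block with the grip at (322,297) between the fingers. The small tampers are clear of it.

Request:
carry_out:
  moves:
    - [-0.5,4.0,0,0,0,0,100]
    - [0,0,20,0,0,0,100]
    - [0,0,20,0,0,0,100]
    - [0,0,15,0,0,0,100]
    - [0,0,0,0,0,0,100]

```text
time_s: 3.65
tcp_pos: [0.4998, -0.2755, 0.1417]
eef_rot: [0.003, 1.0, 0.006, 0.009]
ft_force: [0.8, 0.8, 1.1]
opening: 0.0867
```

Request:
carry_out:
  moves:
    - [-4,1,0,0.3,-1.0,0.5,100]
    - [0,0,20,0,0,0,100]
    - [0,0,12,0,0,0,100]
    - [0,0,0,0,0,0,100]
    - [0,0,0,0,0,0,100]

```text
time_s: 4.15
tcp_pos: [0.4991, -0.2783, 0.1152]
eef_rot: [0.002, 1.0, 0.002, 0.004]
ft_force: [-0.3, 0.0, 0.7]
opening: 0.0871
```

Request:
carry_out:
  moves:
    - [-3.5,-1,5,0,-0.4,0,100]
    - [0,0,5,0,0,0,100]
    - [0,0,2,0,0,0,100]
    - [0,0,0,0,0,0,100]
    - [0,0,0,0,0,0,100]

```text
time_s: 4.65
tcp_pos: [0.4965, -0.2777, 0.1045]
eef_rot: [0.003, 1.0, 0.002, 0.001]
ft_force: [-0.3, 0.1, -0.9]
opening: 0.0873
```

Request:
carry_out:
  moves:
    - [-0.7,-0.8,1,0.3,0,0,60]
    - [0,0,0,0,0,0,40]
    - [0,0,0,0,0,0,30]
    - [0,0,0,0,0,0,10]
    - [0,0,0,0,0,0,10]
  grip_force: 50

```text
time_s: 5.15
tcp_pos: [0.496, -0.277, 0.1037]
eef_rot: [-0.0, 1.0, 0.002, 0.002]
ft_force: [0.5, -0.9, 0.2]
opening: 0.0544
```

Request:
carry_out:
  moves:
    - [0,0,0,0,0,0,0]
    - [0,0,0,0,0,0,0]
    - [0,0,0,0,0,0,0]
    - [0,0,0,0,0,0,0]
    - [0,0,0,0,0,0,0]
  grip_force: 50

```text
time_s: 5.65
tcp_pos: [0.496, -0.2769, 0.1038]
eef_rot: [-0.0, 1.0, 0.002, 0.002]
ft_force: [-0.4, 0.1, 0.4]
opening: 0.0249
```

Request:
carry_out:
  moves:
    - [0,0,-10,0,-0.2,0,0]
    - [0,0,-15,0,0,0,0]
    - [0,0,-15,0,0,0,0]
    - [0,0,-10,0,0,0,0]
    - [0,0,0,0,0,0,0]

```text
time_s: 6.15
tcp_pos: [0.4954, -0.2768, 0.1565]
eef_rot: [-0.0, 1.0, 0.002, -0.001]
ft_force: [0.2, 0.9, -1.0]
opening: 0.0249
```

Request:
carry_out:
  moves:
    - [0,0,-15,0,0,0,0]
    - [0,0,-25,0,0,0,0]
    - [0,0,-25,0,0,0,0]
    - [0,0,-25,0,0,0,0]
    - [0,0,-5,0,0,0,0]

```text
time_s: 6.65
tcp_pos: [0.4934, -0.2759, 0.251]
eef_rot: [-0.002, 1.0, 0.001, -0.005]
ft_force: [0.5, 0.0, -0.2]
opening: 0.0251
```

```bash
python3 - <<'E'
from h import *
snap('side','s2.png'); s=manip.state();print(s['tcp_pos'],s['eef_rot'],s['ft_force'],s['joint_pos'])
E
```

```text
[ 0.49286739 -0.27552458  0.25001126] [-0.00289817  0.99997753  0.00120502 -0.00592434] [-0.35939541  0.23718973 -1.48495375] [-0.22451518  0.27055935 -0.08801541 -0.00318593 -1.2250687   1.79882051]
```

View pics/s2.png

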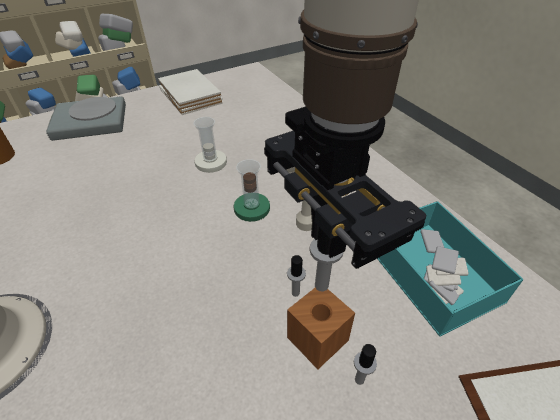

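The side view shows the tamper lifted clear of the block, with its collar at (325,248) and the empty hole at (320,312). Both small tampers are still standing.

Request:
carry_out:
  moves:
    - [4,-20,0,-0.3,0.7,0,0]
    - [6,-35,0,0,0,0,0]
    - [6,-38,0,0,0,0,0]
    - [6,-38,0,0,0,0,0]
    - [6,-38,0,0,0,0,0]

```text
time_s: 7.2
tcp_pos: [0.5168, -0.104, 0.2404]
eef_rot: [-0.002, 1.0, -0.004, -0.007]
ft_force: [0.4, 0.1, -1.3]
opening: 0.0251
```

Request:
carry_out:
  moves:
    - [6,-38,0,0,0,0,0]
    - [6,-38,0,0,0,0,0]
    - [6,-30,0,0,0,0,0]
    - [4,-20,0,0,0,0,0]
    - [0,0,0,0,0,0,0]

```text
time_s: 7.7
tcp_pos: [0.5354, 0.0311, 0.2298]
eef_rot: [-0.002, 1.0, -0.002, -0.016]
ft_force: [-0.9, -0.2, -0.0]
opening: 0.0252
```

Request:
carry_out:
  moves:
    - [0,0,-15,-0.3,1.8,0,0]
    - [11,-18,0,0,0,0,0]
    - [0,-16,0,0,0,0,0]
    - [0,0,0,0,0,0,0]
    - [0,0,0,0,0,0,0]

```text
time_s: 8.2
tcp_pos: [0.5452, 0.0645, 0.2435]
eef_rot: [0.002, 1.0, -0.004, -0.001]
ft_force: [-0.9, -0.4, -1.2]
opening: 0.0252
```

Request:
carry_out:
  moves:
    - [2,-1.5,0,0.2,0.1,0,0]
    - [0,0,0,0,0,0,0]
    - [0,0,0,0,0,0,0]
    - [0,0,0,0,0,0,0]
    - [0,0,0,0,0,0,0]

```text
time_s: 8.7
tcp_pos: [0.5468, 0.0646, 0.2436]
eef_rot: [0.0, 1.0, -0.005, -0.0]
ft_force: [-0.2, -0.7, -2.1]
opening: 0.0251
```

```bash
python3 - <<'E'
from h import *
p,d=snap('side','s3.png'); s=manip.state();print(s['tcp_pos'],s['eef_rot'],s['ft_force'])
t=s['tcp_pos']; P=(0.547,0.066)
b=cv2.resize(p[60:230,190:340],None,fx=4,fy=4,interpolation=cv2.INTER_CUBIC).copy()
def ring(P,z,r,col):
    pts=np.array([proj('side',(P[0]+r*np.cos(a),P[1]+r*np.sin(a),z)) for a in np.linspace(0,6.283,60)])
    cv2.polylines(b,[np.round((pts-[190,60]+.5)*4).astype(np.int32)],True,col,1)
ring(P,.125,.023,(0,0,255)); ring(t,t[2]+.0172-.112,.01,(0,255,255)); ring(t,t[2]+.0172-.025,.022,(255,0,0))
cv2.imwrite('pics/s3z.png',b[:600])
E
```

```text
[0.54675757 0.0645576  0.2435399 ] [ 2.29838845e-04  9.99988321e-01 -4.82232604e-03 -2.25691410e-04] [-0.22126959 -0.88688556 -0.90567351]
```

View pics/s3z.png

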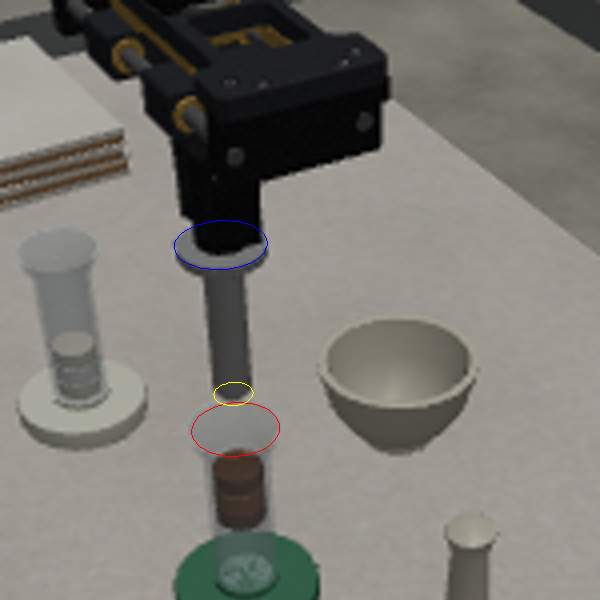

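The side view shows the shaft hanging straight above the green tube. The predicted foot ring (233,393) matches the real foot, and the mouth ring matches the rim. I'm going down.

Request:
carry_out:
  moves:
    - [0,-1.2,10,0,0,-0.5,0]
    - [0,0,10,0,0,0,0]
    - [0,0,10,0,0,0,0]
    - [0,0,8,0,0,0,0]
    - [0,0,0,0,0,0,0]

```text
time_s: 9.25
tcp_pos: [0.5459, 0.0656, 0.201]
eef_rot: [0.0, 1.0, -0.0, -0.002]
ft_force: [-0.2, 0.1, -1.0]
opening: 0.025
```

Request:
carry_out:
  moves:
    - [0.8,0,6,0,0.2,0,0]
    - [0,0,6,0,0,0,0]
    - [0,0,6,0,0,0,0]
    - [0,0,6,0,0,0,0]
    - [0,0,0,0,0,0,0]

```text
time_s: 9.75
tcp_pos: [0.5472, 0.0657, 0.1762]
eef_rot: [0.001, 1.0, 0.0, 0.001]
ft_force: [-0.3, -0.3, -0.8]
opening: 0.0252
```

Request:
carry_out:
  moves:
    - [0,0,4,0,0,0,0]
    - [0,0,4,0,0,0,0]
    - [0,0,4,0,0,0,0]
    - [0,0,4,0,0,0,0]
    - [0,0,3,0,0,0,0]

```text
time_s: 10.25
tcp_pos: [0.5478, 0.0657, 0.157]
eef_rot: [0.0, 1.0, 0.0, 0.002]
ft_force: [-1.1, 0.2, 2.1]
opening: 0.0252
```

```bash
python3 - <<'E'
from h import *
p,d=snap('side','s4.png'); s=manip.state();print(s['tcp_pos'],s['eef_rot'],s['ft_force'])
cv2.imwrite('pics/s4z.png',cv2.resize(p[80:230,190:340],None,fx=4,fy=4,interpolation=cv2.INTER_CUBIC))
E
```

```text
[0.54762377 0.06567818 0.15643833] [4.38895014e-04 9.99998437e-01 1.20506275e-04 1.70837706e-03] [-0.27487303 -0.37270366 -0.0649423 ]
```

View pics/s4z.png

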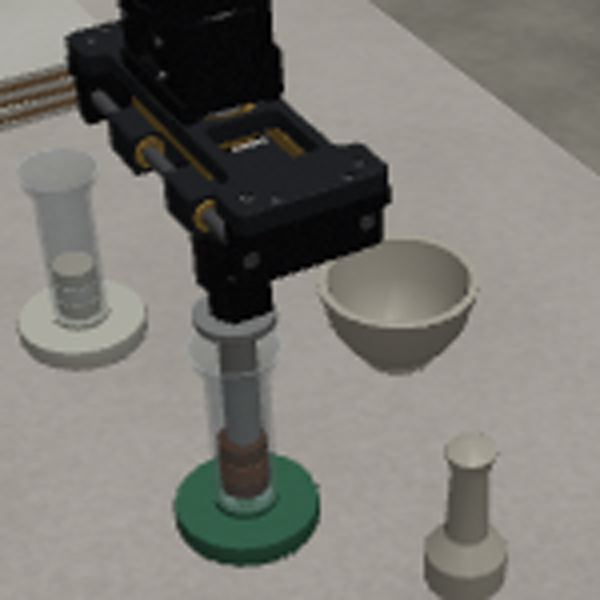

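The tablets are moving down with the foot, to around (243,465). About 5 mm is left.

Request:
carry_out:
  moves:
    - [-0.5,0,2,0,-0.2,0,0]
    - [0,0,1.5,0,0,0,0]
    - [0,0,1,0,0,0,0]
    - [0,0,0.5,0,0,0,0]
    - [0,0,0.5,0,0,0,0]

```text
time_s: 10.8
tcp_pos: [0.5479, 0.0657, 0.1509]
eef_rot: [0.0, 1.0, 0.0, 0.001]
ft_force: [-0.4, -0.4, 1.7]
opening: 0.0253
```

Request:
carry_out:
  moves:
    - [0,0,0.7,0,0,0,0]
    - [0,0,0.7,0,0,0,0]
    - [0,0,0.7,0,0,0,0]
    - [0,0,0.7,0,0,0,0]
    - [0,0,0.7,0,0,0,0]

```text
time_s: 11.3
tcp_pos: [0.5482, 0.0657, 0.1507]
eef_rot: [0.001, 1.0, 0.001, 0.002]
ft_force: [-1.2, 0.7, 4.4]
opening: 0.0252
```

Request:
carry_out:
  moves:
    - [0,0,1.0,0,0,0,0]
    - [0,0,1.4,0,0,0,0]
    - [0,0,1.6,0,0,0,0]
    - [0,0,1.6,0,0,0,0]
    - [0,0,1.6,0,0,0,0]

```text
time_s: 11.8
tcp_pos: [0.5484, 0.0657, 0.1507]
eef_rot: [0.001, 1.0, 0.002, 0.003]
ft_force: [-4.7, 1.1, 9.3]
opening: 0.025
```

Request:
carry_out:
  moves:
    - [-0.6,0,1.8,0,-0.2,0,0]
    - [-0.5,0,2.2,0,-0.1,0,0]
    - [-0.3,0,2.5,0,-0.1,0,0]
    - [-0.3,0,2.6,0,-0.1,0,0]
    - [-0.3,0,2.6,0,-0.1,0,0]

```text
time_s: 12.3
tcp_pos: [0.5488, 0.0659, 0.1506]
eef_rot: [0.002, 1.0, 0.004, 0.002]
ft_force: [-4.8, 1.3, 13.2]
opening: 0.0251
```

```bash
python3 - <<'E'
from h import *
p,d=snap('side','s5.png')
for i in range(1): s=manip.state();print(s['tcp_pos'],s['eef_rot'],s['ft_force'])
E
```

```text
[0.54875063 0.06584402 0.15056701] [0.00167316 0.99998741 0.00406817 0.0024128 ] [-4.06506293  0.49444222 12.50986708]
```

Request:
carry_out:
  moves:
    - [-0.4,0,2.8,0,-0.1,0,0]
    - [-0.4,0,3.0,0,-0.1,0,0]
    - [-0.4,0,3.0,0,-0.1,0,0]
    - [-0.4,0,3.0,0,-0.1,0,0]
    - [-0.4,0,3.0,0,-0.1,0,0]

```text
time_s: 12.85
tcp_pos: [0.5488, 0.0659, 0.1506]
eef_rot: [0.002, 1.0, 0.006, 0.003]
ft_force: [-4.5, 0.1, 15.1]
opening: 0.0252
```

Pressed home at about 15 N with z unchanged. Next I'll relax and re-centre, then look before releasing.

Request:
carry_out:
  moves:
    - [-1.0,0,1.0,0,0,0,0]
    - [-0.5,0,0,0,-0.2,0,0]
    - [-0.5,0,0,0,-0.1,0,0]
    - [0,0,0,0,0,0,0]
    - [0,0,0,0,0,0,0]

```text
time_s: 13.35
tcp_pos: [0.5473, 0.0661, 0.1507]
eef_rot: [0.002, 1.0, 0.007, 0.001]
ft_force: [-0.3, 0.3, 3.2]
opening: 0.025
```

```bash
python3 - <<'E'
from h import *
p,d=snap('side','s6.png'); s=manip.state();print(s['tcp_pos'],s['eef_rot'],s['ft_force'])
cv2.imwrite('pics/s6z.png',cv2.resize(p[80:230,190:340],None,fx=4,fy=4,interpolation=cv2.INTER_CUBIC))
E
```

```text
[0.54732684 0.06615043 0.15074243] [0.00197715 0.99997566 0.00654821 0.00137201] [0.09118558 0.72648739 1.39540269]
```

View pics/s6z.png

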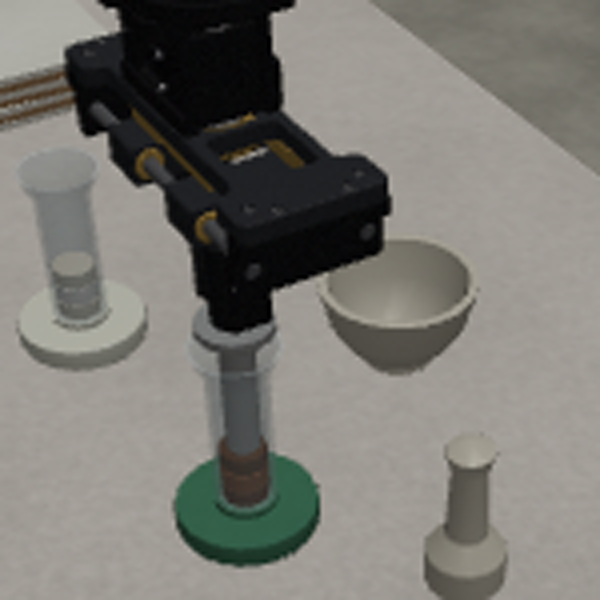

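The tablets sit on the floor (243,475). Releasing now.

Request:
carry_out:
  moves:
    - [0,0,0,0,0,0,40]
    - [0,0,0,0,0,0,50]
    - [0,0,0,0,0,0,60]
    - [0,0,0,0,0,0,80]
    - [0,0,0,0,0,0,100]

```text
time_s: 13.9
tcp_pos: [0.5467, 0.0661, 0.149]
eef_rot: [0.002, 1.0, 0.006, 0.0]
ft_force: [0.2, -0.1, -0.6]
opening: 0.0572
```

Request:
carry_out:
  moves:
    - [0,0,0,0,0,0,100]
    - [0,0,0,0,0,0,100]
    - [0,0,0,0,0,0,100]
    - [0,0,0,0,0,0,100]
    - [0,0,0,0,0,0,100]

```text
time_s: 14.4
tcp_pos: [0.5466, 0.0661, 0.1489]
eef_rot: [0.002, 1.0, 0.006, 0.0]
ft_force: [0.1, 0.1, -0.1]
opening: 0.0859
```

Request:
carry_out:
  moves:
    - [0,0,-15,0,0,0,100]
    - [0,0,-20,0,0,0,100]
    - [0,0,-25,0,0,0,100]
    - [0,0,-25,0,0,0,100]
    - [0,0,-15,0,0,0,100]

```text
time_s: 14.9
tcp_pos: [0.5448, 0.0658, 0.2491]
eef_rot: [0.003, 1.0, 0.006, -0.004]
ft_force: [0.3, 0.0, -0.5]
opening: 0.0868
```

```bash
python3 - <<'E'
from h import *
p,d=snap('side','s7.png'); s=manip.state();print(s['tcp_pos'],s['eef_rot'],s['ft_force'],s['opening'])
for t in('tamper_grip','pestle_center'): print(t,[(np.round(x['xyz'],4).tolist(),round(x['confidence'],2)) for x in imaging.landmark_of('side',t)])
b=cv2.resize(p[60:230,190:340],None,fx=3.5,fy=3.5,interpolation=cv2.INTER_CUBIC); cv2.imwrite('pics/s7z.png',b)
E
```

```text
[0.54598822 0.06603818 0.25147477] [ 0.00300847  0.99997498  0.00618695 -0.00164478] [1.41233035 0.79884848 1.75774204] 0.08714988663946815
tamper_grip [([0.5492, 0.068, 0.1692], 0.82), ([0.5117, -0.1841, 0.0846], 0.81), ([0.5094, -0.3704, 0.0854], 0.59)]
pestle_center [([0.6264, -0.0353, 0.0484], 0.68)]
```

View pics/s7z.png

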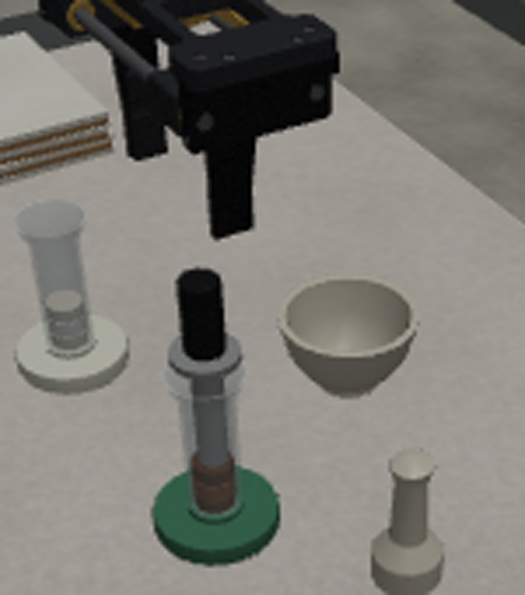

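The tamper stands upright in the green tube (grip at 200,312), the tablets are at the bottom, and the pestle is standing. The gripper is clear. I'll let the arm settle, then hand in.

Request:
carry_out:
  moves:
    - [0,0,-15,0,0,0,100]
    - [0,0,-10,0,0,0,100]
    - [0,0,0,0,0,0,100]
    - [0,0,0,0,0,0,100]
    - [0,0,0,0,0,0,100]

```text
time_s: 15.55
tcp_pos: [0.5417, 0.0657, 0.267]
eef_rot: [0.004, 1.0, 0.005, -0.01]
ft_force: [0.1, -0.4, -0.1]
opening: 0.0869
```

```bash
python3 - <<'E'
from h import *
print(manip.state()['ft_force']); print(manip.job_done())
E
```

```text
[ 0.13023222 -0.39375077 -0.08934233]
the job is handed in; nothing more can be done
None
```

I took the large tamper out of its wooden holder and pushed the brown tablets down the green-based tube to the floor. I pressed them home, let go and left the tamper standing in the tube. The job was handed in at 15.6 s of the 42 s allowed.

- **Press:** the wrist force read about 15 N, inside the 12–20 N range, and the height did not change at the hard stop. There was a sideways load of about 4–5 N on the tube while pressing, which I relaxed before letting go.
- **Tamper:** in the last picture it stands upright in the tube with the tablets at the bottom. The network put the grip at z = 0.169 m, 44 mm above the rim, against 43 mm expected.
- **Everything else:** the pestle is still standing where it was to within about 5 mm, which is network error. The small tampers and the white-based tube also look undisturbed.
- **Gripper:** it was open and well above the tamper, with wrist force near zero, when I handed in.

No check failed or disagreed beyond measurement error. The hand-in reports no verdict.

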